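Lock the bayonet plug into the bench's dust port

TASK

Close off the dust port on the workbench with the orange bayonet plug: put its two lugs down into the port's slots, push it gently in against the spring, twist it clockwise until it meets the stop, then let the spring lift it into its notches and let go, so that it stays locked and level. Stop turning as soon as you feel the stop, never force the plug against the port, and leave the other things on the bench where they are.

Things in the scene. Friction and masses are not known exactly. Their poses are not given: they have to be found in the camera images.
- port: Dust-extraction port fixed to the bench: grey drum 90 mm across, 60 mm high, on a 130 mm square steel plate, open at the top. Origin: centre of its underside on the bench, z up. Bore 47.4 mm across; two like entry slots, 13 mm wide with yellow edges, run from the bore outwards through its roof on its +x and -x sides. Below 49 mm height lugs are free to turn, clockwise only.
- port_top (a point): Centre of the port's mouth, 60 mm above the bench. Hidden under the roof are two notches, open downwards, 5 mm deep, 13 mm wide, somewhere 48 to 76 degrees clockwise (seen from above) of the entry slots: an adjustable ring, set anew each time and not to be seen. A firm stop stands right at the far side of each notch: turn until it is felt. The other way a wall stops the lugs at once.
- plunger (a joint): How far (m) the brass spring plunger in the middle of the bore is pressed down; 0 = free, its flat top (24 mm across) then 50 mm above the bench. It pushes back with 0.7 N per mm; at 19 mm the plug strikes the solid floor of the bore. To turn, it must be pressed over 13 mm (9.1 N); with the plug locked it reads 8 mm.
- plug_center (a point): Centre (on the axis, 33 mm above its underside) of the loose orange plug standing upright on the bench; z up its axis, x along lugs and grip bar; half a turn makes no difference. Body 45 mm across, 36 mm high; on it a grip bar 46 mm long (x), 14 mm wide (y), 30 mm high (36 to 66 mm above the underside), white line along its top. Mass 0.13 to 0.25 kg.
- plug: The same plug; origin at the centre of its flat underside, same axes. Foot chamfered 2.7 x 4 mm. Two steel lugs, 9 mm wide, 6 mm high (6 to 12 mm above the underside), stick out at +x and -x to 32 mm from the axis. Height of the underside over the bench: 54 mm with the lugs on the roof beside the slots, about 48 loose in the slots, below 37 free to turn, 31 on the floor of the bore, 42 locked.
- mallet: Bystander: wooden mallet lying down, head 70 x 110 x 75 mm (origin under it), handle 220 mm with a red end.
- plane: Bystander: wooden hand plane, 240 x 65 mm, about 100 mm high; origin under its middle.
- gauge: Bystander: marking gauge, wooden bar 200 mm long with a 60 mm fence; origin under the bar's middle.
- screwdriver: Bystander: screwdriver lying on the bench.
- adaptor: Bystander: blue plastic hose ring, 54 mm across, 45 mm high, without lugs; origin under its centre.
- glue: Bystander: white glue bottle, 60 mm across, 160 mm high; origin under its centre.
- tape: Bystander: yellow tape measure, 65 x 34 x 60 mm; origin under its centre.
Not all that is in view belongs to the job. Leave any turquoise look-alike of the plug alone.

How it is judged:
By the outcome, as a careful person would: the job done as asked, in the order asked, and still so for the second after the job is handed in, with the robot touching nothing.
It also fails if it takes over 72 s, if anything falls off the work surface, if the arm or the gripper's body presses on something with over 40 N, if the wrist force passes 120 N, or if a joint passes its speed limit or range.

ROBOT

A 6-joint arm with a two-finger parallel gripper is mounted at the origin on the work surface. World frame = base frame: x ahead of the robot, y to its left, z up, the work surface at z = 0. Lengths are in m, angles in rad, forces in N, time in s.
With the tool pointing down it reaches from about 0.375 to 0.925 m from the base axis. Payload 5.7 kg.
Tool frame: the origin (TCP) lies midway between the tips of the shut fingers; the grasp point (between the pads) lies 19 mm behind it; x points along the fingers, y is the direction in which the jaws open and shut, and the axes are right-handed (so a half turn about x gives the same grasp; the last joint's range is limited). The gripper opens to 88 mm and grips with 3 to 60 N. Pads are 20 mm wide; open, the fingers measure 115 mm over their backs; the gripper's body (75 mm by 178 mm) begins 61 mm behind the grasp point.
Start: joints at [-1.215, 0.359, 1.51, -0, 1.272, -0.115], TCP at [0.272, -0.535, 0.223] pointing down, gripper open.
Joint ranges: [-2.97, 2.97], [-1.01, 2.36], [0.21, 2.38], [-0.96, 4.11], [0.2, 2.71], [-2.98, 2.98]. Speed limits (rad/s): [2.39, 2.39, 3.14, 3.14, 3.14, 3.14].

INTERFACE

Orientations are given as a unit quaternion [w, x, y, z].
In Python, from workcell import manip gives the robot as it stands.
- The arm moves only by the tool play_rows, never from a script. Its argument "targets" is a list of rows, each a list of 7 numbers: the shift along the tool's x, y, z in cm, then the turn, a rotation vector about the tool's x, y, z in rad, then the finger opening in cm, from 0 to 8.78. A call has exactly 5 rows; each row shifts and turns the commanded pose from where the row before left it, along the tool's axes as they then stand; what a row does not reach is not made up. A row lasts 1/10 s, in which the tool goes at most 50 mm and 8.59 degrees, less where a joint would pass 70% of its speed; a pose out of reach is approached as far as the arm can. A call with a gripper value outside its range is refused whole. The fingers move at their own pace and stop on an object; "squeeze" is the grip in N (left out, the last holds). Time passes only in rows, so rows that do not move let the fingers close, or fill a call up. It gives the time, the measured TCP pose, the force and the opening at its end, in the units of the state.
- manip.sense(): the state, without advancing time (a new reading comes with each control period).
- manip.read_camera(name): name is "scene" or "side" or "wrist"; returns (picture, depth): 480x640x3 uint8, red, green, blue; 480x640 float32, m along the optical axis (not along the pixel's ray), 0 where there is no reading.
- manip.camera_info(name): a dict with "fx", "fy", "cx", "cy" (pixels), "k1" (the pictures are not rectified: a ray, as slopes to the right and down, at radius r is drawn at 1 + k1 r^2 times it, then the intrinsics apply), "origin" and "orientation" of the camera in the world; the wrist camera has in their place "hand_eye" (4x4, takes a point from camera to tool coordinates, whose origin is the TCP and whose axes are the tool frame's). Camera axes: x right, y down, z forward; pixel columns grow to the right and rows downward; lengths in m; the calibration is good to about 2 mm. A picture is of the moment at which its call begins: read the wrist's pose just before it. camera_info takes no time and is no camera call.
- manip.job_done(): hands the job in, once; it reports no verdict.
The state is a dict: "time": time; "q": joint angles; "qd": joint speeds; "joint_torque": joint torques, N m; "tcp_pos": TCP position; "eef_rot": TCP orientation; "wrist_force": force on the tool from outside, world axes, zero at the start; "moment": the same for the moment, N m; "grip_width": opening from 0.0 (shut) to 1.0 (fully open).
Only numpy, scipy, OpenCV 4.12 (cv2) and the standard library are available. Lean on these libraries where they do the work, as an engineer would, in place of code of your own. Each camera call takes 0.05 s, during which the arm holds its last target. There are 200 camera calls.

## Working session

There is one attempt and no reset: what is moved stays moved. The work goes in short steps, Python scripts to look and compute and a tool call to move; the robot and the scene stay as the last step left them, time stands still between calls to the robot, and variables do not carry over. Pictures are saved under pics/ and viewed, about 8 in all and at most 12, crops included, and the job is handed in when it is done.

Besides the shell and the picture viewer there is one more tool, called after ">>>" by a JSON object that holds its "api" and its "payload", one argument or row to a line. play_rows: Moves the arm, as the interface text tells. Its arguments: {"type":"object","properties":{"targets":{"type":"array"},"squeeze":{"type":"number"}},"required":["targets"]}

```bash
mkdir -p pics; cat > h.py <<'E'
import numpy as np, cv2
from workcell import manip
from scipy.spatial.transform import Rotation as R
def rot(q): return R.from_quat([q[1],q[2],q[3],q[0]]).as_matrix()
def cam(name, s=None):
    i=manip.camera_info(name)
    if name=="wrist":
        s=s or manip.sense(); T=np.eye(4); T[:3,:3]=rot(s["eef_rot"]); T[:3,3]=s["tcp_pos"]
        M=T@np.array(i["hand_eye"]); return i,M[:3,3],M[:3,:3]
    return i,np.array(i["origin"]),rot(i["orientation"])
def rays(c,px):
    i,o,A=c; px=np.atleast_2d(px).astype(float)
    d=np.stack([(px[:,0]-i["cx"])/i["fx"],(px[:,1]-i["cy"])/i["fy"]],1); u=d.copy()
    for _ in range(20): u=d/(1+i["k1"]*(u**2).sum(1,keepdims=True))
    return o,np.c_[u,np.ones(len(u))]@A.T
def onz(c,px,z):
    o,d=rays(c,px); return o+d*((z-o[2])/d[:,2])[:,None]
def pts(c,px,dep):
    o,d=rays(c,px); return o+d*np.asarray(dep)[:,None]
def tri(c1,p1,c2,p2):
    o1,d1=rays(c1,p1);o2,d2=rays(c2,p2);d1=d1[0];d2=d2[0]
    t=np.linalg.lstsq(np.c_[d1,-d2],o2-o1,rcond=None)[0]
    a=o1+t[0]*d1;b=o2+t[1]*d2; return (a+b)/2,np.linalg.norm(a-b)
def snap(name,fn):
    s=manip.sense(); im,d=manip.read_camera(name); np.savez("pics/"+fn+".npz",im=im,d=d,pos=s["tcp_pos"],q=s["eef_rot"])
    cv2.imwrite("pics/"+fn+".png",im[:,:,::-1]); return im,d,cam(name,s)
E
python3 - <<'E'
from h import *
for n in("scene","side","wrist"):
    im,d,c=snap(n,n+"0"); print(n,c[1].round(3),c[2].round(2).tolist(),{k:c[0][k] for k in("fx","cx","cy","k1")})
s=manip.sense(); print(s)
print(np.array(manip.camera_info("wrist")["hand_eye"]).round(3))
print(rot(s["eef_rot"]).round(3))
E
```

```text
scene [1.314 0.525 0.663] [[-0.56, 0.45, -0.7], [0.83, 0.28, -0.48], [-0.02, -0.85, -0.53]] {'fx': 518.6901768801796, 'cx': 313.2284452902663, 'cy': 241.49207703166678, 'k1': -0.11083872051429025}
side [-0.184  0.918  0.998] [[-0.78, -0.39, 0.49], [-0.63, 0.47, -0.62], [0.01, -0.79, -0.62]] {'fx': 582.397770281221, 'cx': 323.827199139015, 'cy': 246.73587915784802, 'k1': -0.08074786827870838}
wrist [ 0.341 -0.5    0.384] [[0.45, -0.86, -0.25], [-0.89, -0.43, -0.13], [-0.0, 0.28, -0.96]] {'fx': 425.94285490824774, 'cx': 324.26119915714776, 'cy': 237.6768663072005, 'k1': -0.01926253768671015}
{'time': 0.15, 'q': array([-1.21512477e+00,  3.59400250e-01,  1.51115311e+00, -5.33644521e-06,
        1.27248199e+00, -1.15085959e-01]), 'qd': array([-1.09277359e-03, -1.63436083e-03, -3.41901581e-03,  4.43430231e-04,
        5.39915512e-04,  5.17773792e-05]), 'joint_torque': array([ 1.55301921e-03, -5.15751314e+01, -2.71011508e+01,  6.76223380e-02,
        3.05375084e-02, -7.64109041e-05]), 'tcp_pos': array([ 0.27195623, -0.53425199,  0.22197823]), 'eef_rot': array([-0.16439963, -0.68754577, -0.16541197,  0.68767177]), 'wrist_force': array([-0.12336052,  1.18379135,  0.82420825]), 'moment': array([-0.03220283, -0.02596494,  0.00587953]), 'grip_width': 0.9969724646180804}
[[-0.    -0.282  0.959 -0.162]
 [ 1.    -0.002 -0.     0.   ]
 [ 0.002  0.959  0.282 -0.078]
 [ 0.     0.     0.     1.   ]]
[[-0.001  0.454 -0.891]
 [ 0.001 -0.891 -0.454]
 [-1.    -0.001 -0.   ]]
```

View pics/scene0.png

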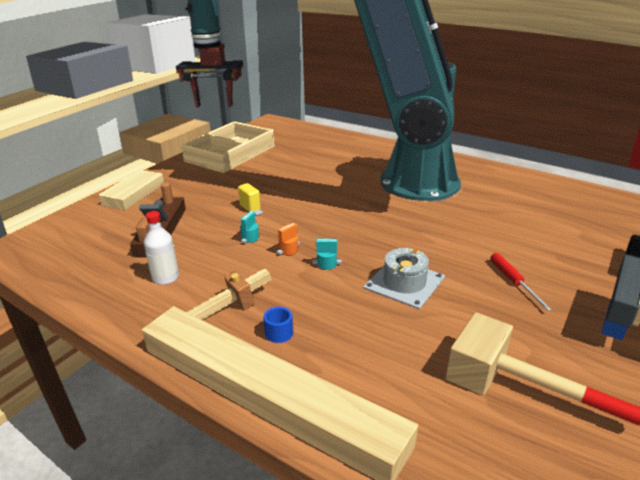

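View pics/side0.png

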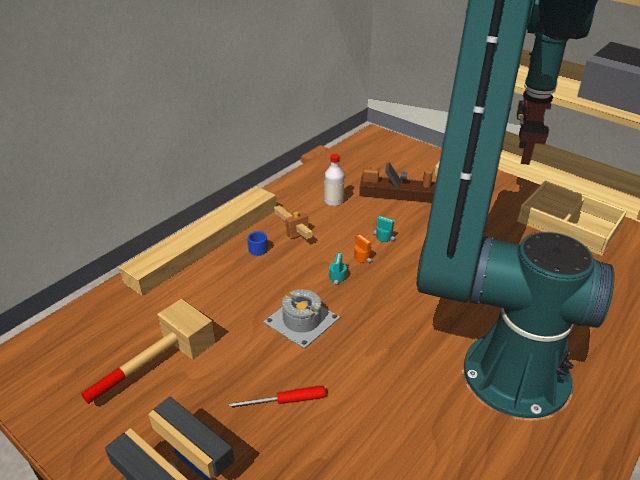

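Candidates for the plug in the scene view: orange (288,240); turquoise look-alikes (250,228) and (327,253); yellow tape (249,197); blue adaptor (278,325). The description says orange, so (288,240), which is (363,248) in the side view. The port is at (406,270) in scene and (302,308) in side.

```bash
cat > m.py <<'E'
from h import *
def hsv(im): return cv2.cvtColor(im,cv2.COLOR_RGB2HSV)
def blob(m,near):
    n,l,st,ce=cv2.connectedComponentsWithStats(m.astype(np.uint8))
    k=min((k for k in range(1,n) if st[k,4]>40),key=lambda k:np.hypot(*(ce[k]-near))); return l==k,st[k],ce[k]
def cloud(c,d,m):
    v,u=np.nonzero(m&(d>0)); return pts(c,np.c_[u,v],d[v,u])
E
python3 - <<'E'
from m import *
near={"orange":{"scene":(288,240),"side":(363,248)},"tq1":{"scene":(250,228),"side":(385,230)},"tq2":{"scene":(327,253),"side":(338,268)},"port":{"scene":(406,270),"side":(302,308)}}
for n in("scene","side"):
    z=np.load(f"pics/{n}0.npz"); im,d=z["im"],z["d"]; c=cam(n); H=hsv(im)
    ms={"orange":(H[...,0]>5)&(H[...,0]<14)&(H[...,1]>200)&(H[...,2]>150),"tq":(H[...,0]>82)&(H[...,0]<97)&(H[...,1]>120)}
    for k in("orange","tq1","tq2"):
        m,st,ce=blob(ms[k[:2]] if k[:2] in ms else ms["orange"],near[k][n]); P=cloud(c,d,m)
        top=P[P[:,2]>P[:,2].max()-.012]
        print(n,k,st,ce.round(),"med",np.median(P,0).round(3),"z",P[:,2].min().round(3),P[:,2].max().round(3),"top",top.mean(0).round(4),len(top))
    u,v=near["port"][n]; m=np.zeros(d.shape,bool); m[v-45:v+45,u-45:u+45]=1
    P=cloud(c,d,m); t=P[(P[:,2]>.053)&(P[:,2]<.068)]; print(n,"port",t.mean(0).round(4),t.min(0).round(3),t.max(0).round(3),len(t))
    im2=im[min(near[k][n][1] for k in near)-50:][:170]; 
a=np.load("pics/scene0.npz")["im"][190:320,220:460,::-1]; b=np.load("pics/side0.npz")["im"][210:350,250:420,::-1]
cv2.imwrite("pics/crop1.png",np.vstack([cv2.resize(a,(720,390),interpolation=2)[:300],cv2.resize(b[:73],(720,300),interpolation=2)]))
E
```

```text
scene orange [279 225  19  30 337] [289. 241.] med [ 0.516 -0.102  0.036] z 0.004 0.066 top [ 0.51   -0.1043  0.06  ] 61
scene tq1 [241 212  17  30 379] [249. 228.] med [ 0.522 -0.215  0.036] z 0.004 0.068 top [ 0.5173 -0.2171  0.0618] 73
scene tq2 [317 240  20  29 522] [326. 254.] med [0.516 0.005 0.037] z 0.003 0.069 top [0.511  0.0011 0.0625] 95
scene port [0.4789 0.1777 0.0593] [0.431 0.131 0.053] [0.522 0.22  0.063] 677
side orange [354 234  17  28 272] [361. 249.] med [ 0.502 -0.099  0.037] z -0.004 0.07 top [ 0.5043 -0.1048  0.0643] 49
side tq1 [377 216  17  26 334] [384. 229.] med [ 0.505 -0.214  0.038] z 0.001 0.071 top [ 0.5097 -0.2184  0.0643] 55
side tq2 [330 253  17  30 303] [338. 270.] med [0.497 0.011 0.035] z 0.001 0.07 top [0.5022 0.0042 0.0648] 52
side port [0.4749 0.1722 0.0596] [0.429 0.009 0.053] [0.522 0.224 0.067] 683
```

>>> {"api": "play_rows", "payload": {
  "targets": [
    [0,-2.7,-4,0,0,0,8.7],
    [0,-2.7,-4,0,0,0,8.7],
    [0,-2.7,-4,0,0,0,8.7],
    [0,-2.7,-4,0,0,0,8.7],
    [0,-2.7,-4,0,0,0,8.7]
  ]
}}

```text
time: 0.65
tcp_pos: [0.3896, -0.3219, 0.2225]
eef_rot: [0.165, 0.688, 0.165, -0.688]
wrist_force: [-0.3, 0.3, 0.3]
grip_width: 0.994
```

>>> {"api": "play_rows", "payload": {
  "targets": [
    [0,-2.7,-4,0,0,0,8.7],
    [0,-2.7,-4,0,0,0,8.7],
    [0,-2.7,-4,0,0,0,8.7],
    [0,-2.7,-4,0,0,0,8.7],
    [0,0,0,0,0,0,8.7]
  ]
}}

```text
time: 1.15
tcp_pos: [0.4846, -0.1499, 0.2226]
eef_rot: [0.166, 0.688, 0.168, -0.687]
wrist_force: [0.3, 0.1, 0.6]
grip_width: 0.992
```

```bash
python3 - <<'E'
from m import *
im,d,c=snap("wrist","w1"); s=manip.sense(); print(s["time"],s["tcp_pos"].round(4),s["q"].round(3),c[1].round(3),s["wrist_force"].round(2))
a=np.load("pics/scene0.npz")["im"][190:320,220:460,::-1]
cv2.imwrite("pics/both.png",np.vstack([cv2.resize(im[...,::-1],(560,420)),cv2.resize(a[:77],(560,180),interpolation=2)]))
E
```

```text
1.2 [ 0.4835 -0.1523  0.2225] [-0.442  0.225  1.707  0.     1.21   0.653] [ 0.554 -0.115  0.385] [-0.04 -0.68  0.7 ]
```

View pics/both.png

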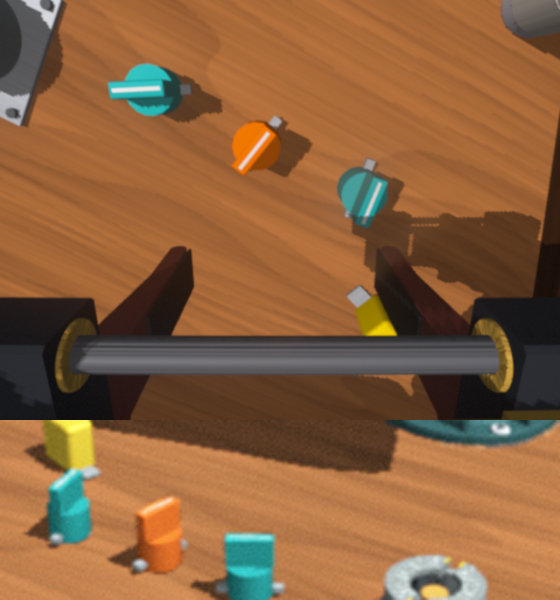

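Wrist view (shown at 7/8 scale): orange plug at (257,147) with its white line running (238,170)–(280,127), a turquoise look-alike either side at (148,90) and (364,190), port at the left edge. The crop confirms the orange one has grip bar and lugs. Now measure it.

```bash
cat >> m.py <<'E'
def plug(im,d,c,near,ztop=.066):
    H=hsv(im); o=(H[...,0]>4)&(H[...,0]<16)&(H[...,1]>190)&(H[...,2]>120)
    b,st,ce=blob(o,near); hull=np.zeros(d.shape,np.uint8)
    cs,_=cv2.findContours(b.astype(np.uint8),0,2); cv2.fillConvexPoly(hull,cv2.convexHull(np.vstack(cs)),1)
    w=(hull>0)&(H[...,1]<110)&(H[...,2]>150); w,sw,cw=blob(w,ce)
    v,u=np.nonzero(w); Q=onz(c,np.c_[u,v],ztop); m=Q.mean(0); _,_,V=np.linalg.svd(Q-m); t=(Q-m)@V[0]
    mid=m+V[0]*(t.max()+t.min())/2
    P=cloud(c,d,w)
    return dict(px=cw,line=mid,ang=np.degrees(np.arctan2(V[0,1],V[0,0]))%180,len=np.ptp(t),depth=np.median(P,0) if len(P) else None,n=len(u))
E
python3 - <<'E'
from m import *
z=np.load("pics/w1.npz"); c=cam("wrist",dict(tcp_pos=z["pos"],eef_rot=z["q"]))
w=plug(z["im"],z["d"],c,(293,168)); print(w)
for n,near in(("scene",(289,241)),("side",(361,249))):
    y=np.load(f"pics/{n}0.npz"); H=hsv(y["im"]); 
    try:
        p=plug(y["im"],y["d"],cam(n),near); print(n,p); print(tri(c,w["px"],cam(n),p["px"]))
    except Exception as e: print(n,e)
E
```

```text
{'px': array([290.08979592, 171.70612245]), 'line': array([ 0.50396203, -0.11099344,  0.066     ]), 'ang': np.float64(167.65164875362143), 'len': np.float64(0.03981180572323798), 'depth': array([ 0.50462123, -0.11116073,  0.06641429]), 'n': 245}
scene min() iterable argument is empty
side min() iterable argument is empty
```

>>> {"api": "play_rows", "payload": {
  "targets": [
    [0,-1.5,-2.0,0,0,0,8.7],
    [0,-1.5,-2.0,0,0,0,8.7],
    [0,0,0,-0.14,0,0,8.7],
    [0,0,0,-0.14,0,0,8.7],
    [0,0,0,-0.14,0,0,8.7]
  ]
}}

```text
time: 1.7
tcp_pos: [0.5042, -0.1112, 0.2224]
eef_rot: [-0.306, -0.637, -0.306, 0.638]
wrist_force: [0.1, 0.4, 0.1]
grip_width: 0.99
```

>>> {"api": "play_rows", "payload": {
  "targets": [
    [0,0,0,-0.14,0,0,8.7],
    [0,0,0,-0.14,0,0,8.7],
    [0,0,0,-0.14,0,0,8.7],
    [0,0,0,-0.14,0,0,8.7],
    [0,0,0,-0.14,0,0,8.7]
  ]
}}

```text
time: 2.2
tcp_pos: [0.5041, -0.1116, 0.2224]
eef_rot: [0.506, 0.494, 0.506, -0.494]
wrist_force: [0.4, 0.0, -0.9]
grip_width: 0.988
```

>>> {"api": "play_rows", "payload": {
  "targets": [
    [0,0,0,-0.14,0,0,8.7],
    [0,0,0,-0.14,0,0,8.7],
    [0,0,0,-0.14,0,0,8.7],
    [0,0,0,-0.14,0,0,8.7],
    [0,0,0,-0.14,0,0,8.7]
  ]
}}

```text
time: 2.7
tcp_pos: [0.5041, -0.1116, 0.2225]
eef_rot: [0.644, 0.29, 0.645, -0.291]
wrist_force: [0.4, 1.3, 0.2]
grip_width: 0.992
```

>>> {"api": "play_rows", "payload": {
  "targets": [
    [0,0,0,-0.14,0,0,8.7],
    [0,0,0,-0.14,0,0,8.7],
    [0,0,0,-0.14,0,0,8.7],
    [0,0,0,-0.14,0,0,8.7],
    [0,0,0,0,0,0,8.7]
  ]
}}

```text
time: 3.2
tcp_pos: [0.5042, -0.1114, 0.2225]
eef_rot: [0.699, 0.102, 0.7, -0.103]
wrist_force: [-0.4, -0.2, -0.2]
grip_width: 0.993
```

```bash
python3 - <<'E'
from m import *
im,d,c=snap("wrist","w2"); s=manip.sense(); A=rot(s["eef_rot"]); print(s["time"],s["tcp_pos"].round(4),s["q"].round(3),A.round(3).tolist(),s["wrist_force"].round(2))
print(cv2.imread("pics/w2.png").shape)
i,o,M=c; p=M.T@(np.array([.506,-.107,.066])-o); u=p[:2]/p[2]; px=(u*i["fx"]+[i["cx"],i["cy"]]); print(px)
w=plug(im,d,c,px); print(w)
z=np.load("pics/w1.npz"); print(tri(cam("wrist",dict(tcp_pos=z["pos"],eef_rot=z["q"])),[290.1,171.7],c,w["px"]))
E
```

```text
3.25 [ 0.5043 -0.1112  0.2225] [-0.351  0.239  1.688 -0.     1.215 -1.626] [[-0.001, 0.291, 0.957], [-0.0, 0.957, -0.291], [-1.0, -0.0, -0.001]] [-0.82 -0.66  0.69]
(480, 640, 3)
[330.991357   217.60779751]
{'px': array([325.76995305, 216.26760563]), 'line': array([ 0.50433283, -0.11065202,  0.066     ]), 'ang': np.float64(167.6943923186402), 'len': np.float64(0.03895969593384171), 'depth': array([ 0.5037624 , -0.11050595,  0.06648834]), 'n': 213}
(array([ 0.50375567, -0.11059829,  0.06624458]), np.float64(0.00014867182053625888))
```

View pics/w2.png

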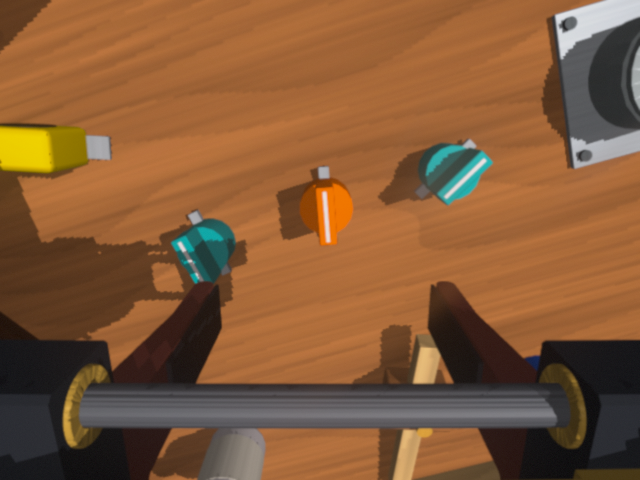

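Picture: orange plug at (326,212) between the fingers, white line vertical; turquoise ones at (205,250) and (455,170). The two wrist views agree within 0.2 mm: line centre (0.504, -0.1106, 0.0662), which is right for a 66 mm top, with bar at 167.7°. Descend.

>>> {"api": "play_rows", "payload": {
  "targets": [
    [0,0.05,0,-0.08,0,0,4.5],
    [0,0,0,0,0,0,4.5],
    [4,0,0,0,0,0,4.5],
    [4,0,0,0,0,0,4.5],
    [4,0,0,0,0,0,4.5]
  ]
}}

```text
time: 3.75
tcp_pos: [0.5053, -0.1101, 0.1019]
eef_rot: [0.704, 0.076, 0.702, -0.076]
wrist_force: [0.4, -0.3, -0.1]
grip_width: 0.573
```

>>> {"api": "play_rows", "payload": {
  "targets": [
    [2.5,0,0,0,0,0,4.5],
    [2,0,0,0,0,0,4.5],
    [1.4,0,0,0,0,0,4.5],
    [0.2,0,0,0,0,0,4.5],
    [0,0,0,0,0,0,4.5]
  ]
}}

```text
time: 4.25
tcp_pos: [0.5048, -0.1097, 0.0415]
eef_rot: [0.703, 0.075, 0.703, -0.075]
wrist_force: [0.2, -0.5, -0.6]
grip_width: 0.512
```

```bash
python3 - <<'E'
from m import *
s=manip.sense(); A=rot(s["eef_rot"]); print(s["time"],s["tcp_pos"].round(4),np.degrees(np.arctan2(A[1,1],A[0,1])),s["wrist_force"].round(2),s["grip_width"])
print(A.T@(np.array([.504,-.1106,.041])-s["tcp_pos"])*100)
E
```

```text
4.25 [ 0.5048 -0.1097  0.0415] 77.77343893436252 [ 0.15 -0.45 -0.63] 0.5121347527420221
[ 0.05065792 -0.1073658  -0.05438753]
```

>>> {"api": "play_rows", "payload": {
  "targets": [
    [0,-0.1,-0.05,0,0,0,4.5],
    [0,0,0,0,0,0,1],
    [0,0,0,0,0,0,0.5],
    [0,0,0,0,0,0,0.5],
    [0,0,0,0,0,0,0.5]
  ],
  "squeeze": 35
}}

```text
time: 4.75
tcp_pos: [0.5044, -0.1104, 0.042]
eef_rot: [0.703, 0.074, 0.703, -0.074]
wrist_force: [0.4, -0.0, -0.1]
grip_width: 0.186
```

>>> {"api": "play_rows", "payload": {
  "targets": [
    [0,0,0,0,0,0,0.5],
    [0,0,0,0,0,0,0.5],
    [0,0,0,0,0,0,0.5],
    [-2,0,0,0,0,0,0.5],
    [-4,0,0,0,0,0,0.5]
  ]
}}

```text
time: 5.25
tcp_pos: [0.5014, -0.1094, 0.0996]
eef_rot: [0.701, 0.075, 0.706, -0.074]
wrist_force: [1.0, 0.1, -2.2]
grip_width: 0.156
```

>>> {"api": "play_rows", "payload": {
  "targets": [
    [-4,0,0,0,0,0,0.5],
    [-4,0,0,0,0,0,0.5],
    [-2,0,0,0,0,0,0.5],
    [0,0,0,0,0,0,0.5],
    [0,0,0,0,0,0,0.5]
  ]
}}

```text
time: 5.75
tcp_pos: [0.5037, -0.1102, 0.2009]
eef_rot: [0.703, 0.074, 0.703, -0.074]
wrist_force: [0.3, -0.0, -0.8]
grip_width: 0.157
```

```bash
python3 - <<'E'
from m import *
im,d,c=snap("wrist","w3"); s=manip.sense(); A=rot(s["eef_rot"]); print(s["time"],s["tcp_pos"].round(4),np.degrees(np.arctan2(A[1,1],A[0,1])),s["wrist_force"].round(2),s["grip_width"]*8.8,s["q"].round(2))
for n in("scene","side"):
    im2,d2,c2=snap(n,n+"3"); x,y={"scene":(406,270),"side":(302,308)}[n]
    cv2.imwrite(f"pics/{n}3c.png",cv2.resize(im2[y-45:y+45,x-55:x+55,::-1],(770,630)[:2],interpolation=2)) 
    globals()[n]=cv2.resize(im2[y-35:y+40,x-50:x+50,::-1],(400,300),interpolation=2)
cv2.imwrite("pics/p3.png",np.hstack([np.vstack([scene,side]),cv2.resize(im[...,::-1],(400,300)).repeat(2,0)[:600]]))
E
```

```text
5.8 [ 0.503  -0.11    0.2001] 77.91933219388596 [-0.33 -0.57 -1.73] 1.375732589794863 [-0.35  0.26  1.72  0.    1.16 -1.71]
```

View pics/p3.png

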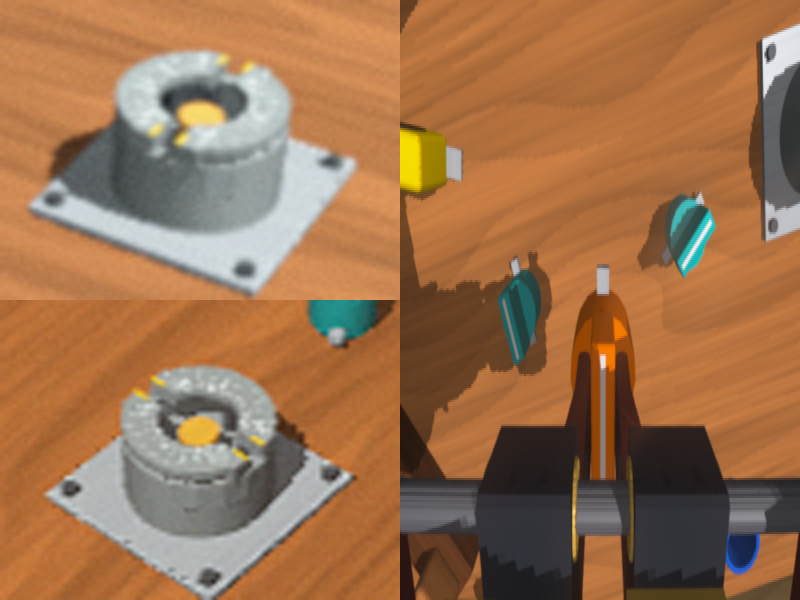

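Plug is held (13.8 mm), lifted clear. Port crops: yellow slot edges at scene ≈(412,250)/(396,267) and side ≈(290,296)/(315,312). Estimate centre and slot angle.

```bash
cat >> m.py <<'E'
def port(im,c,near,r,z=.060):
    H=hsv(im); y=(H[...,0]>21)&(H[...,0]<34)&(H[...,1]>110)&(H[...,2]>130)
    v,u=np.nonzero(y); k=np.hypot(u-near[0],v-near[1])<r; px=np.c_[u,v][k]; Q=onz(c,px,z)
    lab=np.zeros(y.shape,np.uint8); lab[px[:,1],px[:,0]]=1
    n,l,st,ce=cv2.connectedComponentsWithStats(lab)
    return px,Q,[(st[i,4],ce[i].round(1),onz(c,ce[i],z)[0].round(4)) for i in range(1,n) if st[i,4]>2]
E
python3 - <<'E'
from m import *
for n,near in(("scene",(406,268)),("side",(300,304))):
    z=np.load(f"pics/{n}3.npz"); c=cam(n); px,Q,l=port(z["im"],c,near,32)
    for a in l: print(n,a)
E
```

```text
scene (np.int32(33), array([405.9, 263.5]), array([0.4893, 0.1811, 0.06  ]))
scene (np.int32(5), array([400.6, 269.2]), array([0.5136, 0.1809, 0.06  ]))
side (np.int32(5), array([291., 293.]), array([0.515 , 0.1674, 0.06  ]))
side (np.int32(3), array([287. , 296.3]), array([0.5146, 0.1821, 0.06  ]))
side (np.int32(5), array([315.6, 307.4]), array([0.4386, 0.1679, 0.06  ]))
side (np.int32(5), array([311.8, 311.2]), array([0.4373, 0.1831, 0.06  ]))
```

>>> {"api": "play_rows", "payload": {
  "targets": [
    [0,0,0,-0.105,0,0,0.5],
    [0,0,0,-0.105,0,0,0.5],
    [0,3.8,-1.2,0,0,0,0.5],
    [0,3.8,-1.2,0,0,0,0.5],
    [0,3.8,-1.2,0,0,0,0.5]
  ]
}}

```text
time: 6.4
tcp_pos: [0.4668, 0.0047, 0.2]
eef_rot: [0.706, 0.001, 0.708, -0.001]
wrist_force: [0.9, 1.1, -1.5]
grip_width: 0.157
```

>>> {"api": "play_rows", "payload": {
  "targets": [
    [0,3.8,-1.2,0,0,0,0.5],
    [0,3.8,-1.2,0,0,0,0.5],
    [0,0,0,0,0,0,0.5],
    [0,0,0,0,0,0,0.5],
    [0,0,0,0,0,0,0.5]
  ]
}}

```text
time: 6.9
tcp_pos: [0.4445, 0.079, 0.201]
eef_rot: [0.707, 0.0, 0.707, -0.001]
wrist_force: [-0.0, -0.1, -1.8]
grip_width: 0.157
```

```bash
python3 - <<'E'
from m import *
im,d,c=snap("wrist","w4"); s=manip.sense(); A=rot(s["eef_rot"]); print(s["time"],s["tcp_pos"].round(4),np.degrees(np.arctan2(A[1,1],A[0,1])),s["wrist_force"].round(2),s["q"].round(2))
i,o,M=c; p=M.T@(np.array([.4764,.1751,.06])-o); px=p[:2]/p[2]*i["fx"]+[i["cx"],i["cy"]]; print(px)
_,_,l=port(im,c,px,110)
for a in l: print(a)
E
```

```text
6.95 [0.4447 0.0787 0.2012] 89.8964409232882 [ 0.37 -0.21 -1.84] [ 0.02  0.17  1.84 -0.    1.13 -1.55]
[452.41379096 262.76154146]
(np.int32(40), array([447.3, 211.4]), array([0.4367, 0.1682, 0.06  ]))
(np.int32(46), array([467.4, 210.5]), array([0.436 , 0.1829, 0.06  ]))
(np.int32(30), array([438. , 308.1]), array([0.514 , 0.1671, 0.06  ]))
(np.int32(37), array([457. , 307.9]), array([0.5139, 0.182 , 0.06  ]))
```

>>> {"api": "play_rows", "payload": {
  "targets": [
    [0,3.0,-1.6,0,0,0,0.5],
    [0,3.0,-1.6,0,0,0,0.5],
    [0,3.0,-1.8,0,0,0,0.5],
    [0,0,0,0,0,0,0.5],
    [0,0,0,0,0,0,0.5]
  ]
}}

```text
time: 7.45
tcp_pos: [0.3949, 0.1692, 0.2016]
eef_rot: [0.707, -0.0, 0.707, -0.0]
wrist_force: [0.7, -0.5, -1.3]
grip_width: 0.155
```

```bash
python3 - <<'E'
from m import *
im,d,c=snap("wrist","w5"); s=manip.sense(); A=rot(s["eef_rot"]); print(s["time"],s["tcp_pos"].round(4),np.degrees(np.arctan2(A[1,1],A[0,1])),s["wrist_force"].round(2),s["q"].round(2))
i,o,M=c; p=M.T@(np.array([.4764,.1751,.06])-o); px=p[:2]/p[2]*i["fx"]+[i["cx"],i["cy"]]; print(px)
_,_,l=port(im,c,px,110)
for a in l: print(a)
a=np.load("pics/w4.npz")["im"][...,::-1]
cv2.imwrite("pics/p5.png",np.hstack([cv2.resize(x,(400,300)) for x in(a,im[...,::-1])]).repeat(1,0))
E
```

```text
7.5 [0.3953 0.1689 0.2017] 89.92258518885421 [ 0.55 -0.55 -0.93] [ 0.24  0.13  1.88 -0.    1.12 -1.33]
[332.61796343 321.79291203]
(np.int32(9), array([278., 409.]), array([0.5584, 0.1292, 0.06  ]))
```

View pics/p5.png

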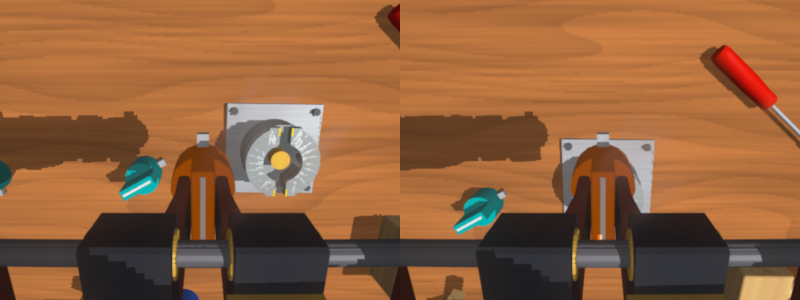

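>>> {"api": "play_rows", "payload": {
  "targets": [
    [0,3.4,1.6,0,0,0,0.5],
    [0,3.4,1.6,0,0,0,0.5],
    [0,3.4,1.8,0,0,0,0.5],
    [0,0,0,0,0,0,0.5],
    [0,0,0,0,0,0,0.5]
  ]
}}

```text
time: 8.0
tcp_pos: [0.4456, 0.2709, 0.2012]
eef_rot: [0.707, 0.0, 0.707, -0.001]
wrist_force: [-0.2, -0.8, -1.0]
grip_width: 0.154
```

```bash
python3 - <<'E'
from m import *
im,d,c=snap("wrist","w6"); s=manip.sense(); A=rot(s["eef_rot"]); print(s["time"],s["tcp_pos"].round(4),np.degrees(np.arctan2(A[1,1],A[0,1])),s["wrist_force"].round(2),s["q"].round(2))
i,o,M=c; p=M.T@(np.array([.4752,.175,.06])-o); px=p[:2]/p[2]*i["fx"]+[i["cx"],i["cy"]]; print(px)
_,_,l=port(im,c,px,110); z=np.load("pics/w4.npz"); c4=cam("wrist",dict(tcp_pos=z["pos"],eef_rot=z["q"])); _,_,l4=port(z["im"],c4,(452,263),110)
for a,b in zip(sorted(l,key=lambda t:tuple(t[2][:2]>[.475,.175])),sorted(l4,key=lambda t:tuple(t[2][:2]>[.475,.175]))): print(a,tri(c,a[1],c4,b[1]))
# held plug, tool coordinates
h=np.array(i["hand_eye"]); H=hsv(im); T=(i,h[:3,3],h[:3,:3])
def onx(px,x):
    o,r=rays(T,px); return o+r*((x-o[0])/r[:,0])[:,None]
m=(H[...,0]>4)&(H[...,0]<16)&(H[...,1]>190)&(H[...,2]>100)
v,u=np.nonzero(m); k=(u>250)&(u<400)&(v<340)
for r in range(232,330,12):
    uu=u[k&(v==r)]; print(r,uu.min() if len(uu) else 0,uu.max() if len(uu) else 0,end="; ")
W=(H[...,1]<90)&(H[...,2]>110); W[:, :310]=0;W[:,345:]=0; W[:200]=0; W[240:]=0
v2,u2=np.nonzero(W); print("\nlug",u2.min(),u2.max(),v2.min(),v2.max())
for z_ in(.0295,): print(onx([[(u2.min()+u2.max())/2,v2.min()]],z_))
W=(H[...,1]<90)&(H[...,2]>90); W[:,:300]=0;W[:,355:]=0;W[:270]=0;W[335:]=0
v3,u3=np.nonzero(W); print("line",v3.min(),v3.max(),u3.mean()); Q=onx(np.c_[u3,v3],-.0245); f=np.polyfit(Q[:,2],Q[:,1],1); print("line tool y(z)",f,Q[:,2].min(),Q[:,2].max(),np.polyval(f,0))
cv2.imwrite("pics/w6c.png",cv2.resize(im[190:350,220:440,::-1],(770,560),interpolation=2))
E
```

```text
8.05 [0.4448 0.2702 0.2012] 89.88879644926823 [-0.15 -0.79 -1.35] [ 0.41  0.27  1.71 -0.    1.17 -1.16]
[198.13440053 260.280448  ]
(np.int32(21), array([183.5, 209.3]), array([0.4358, 0.1675, 0.06  ])) (array([0.43595617, 0.16788372, 0.06119712]), np.float64(0.0008215431376841647))
(np.int32(26), array([204.2, 209.3]), array([0.4358, 0.1827, 0.06  ])) (array([0.43584026, 0.18278919, 0.0603904 ]), np.float64(0.00014231051164983918))
(np.int32(37), array([192.2, 306.4]), array([0.5134, 0.1668, 0.06  ])) (array([0.51346469, 0.16694756, 0.06048774]), np.float64(0.0005299170552741204))
(np.int32(37), array([210.9, 306.2]), array([0.5133, 0.1815, 0.06  ])) (array([0.513186  , 0.18169799, 0.06078494]), np.float64(0.0005787227423047419))
232 0 0; 244 309 357; 256 297 364; 268 283 369; 280 278 372; 292 275 375; 304 274 376; 316 306 343; 328 306 343; 
lug 315 334 212 231
[[ 0.0295     -0.0002999  -0.03314806]]
line 284 334 324.5
line tool y(z) [-0.00132242 -0.00036358] -0.01988715658726254 -0.00040318586753666785 -0.00036358105987317215
```

View pics/w6c.png

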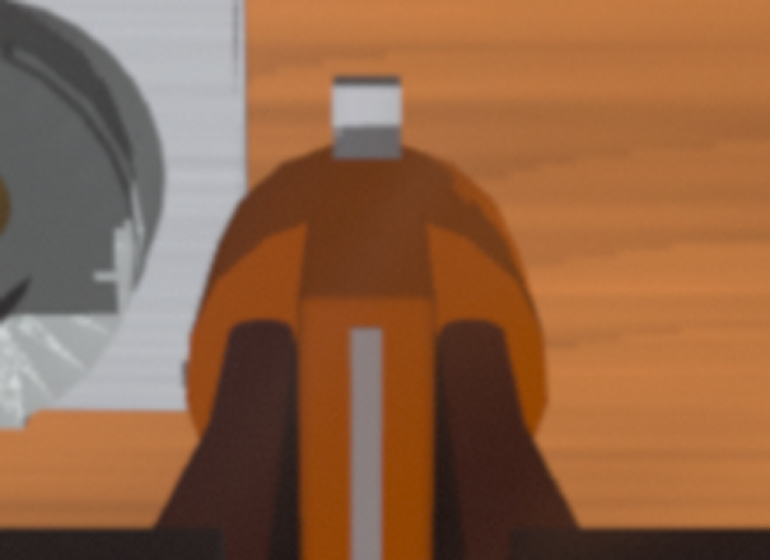

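Both wrist views agree: port mouth centre (0.4748, 0.1749), corner heights triangulated at 60.4–61.2 mm (60 expected), slots at -0.7°. The crop shows the held plug straight and centred in the fingers, with its lug at (368,100). Move over the port.

>>> {"api": "play_rows", "payload": {
  "targets": [
    [0,-3.2,1.0,0,0,0,0.5],
    [0,-3.2,1.0,0,0,0,0.5],
    [0,-3.1,1.05,0,0,0,0.5],
    [0,0,0,0.01,0,0,0.5],
    [3,0,0,0,0,0,0.5]
  ],
  "squeeze": 45
}}

```text
time: 8.55
tcp_pos: [0.478, 0.1753, 0.1746]
eef_rot: [0.71, 0.006, 0.705, -0.005]
wrist_force: [1.8, 0.8, -2.1]
grip_width: 0.155
```

>>> {"api": "play_rows", "payload": {
  "targets": [
    [3,0,0,0,0,0,0.5],
    [2,0,0,0,0,0,0.5],
    [0.7,0,0,0,0,0,0.5],
    [0,0,0,0,0,0,0.5],
    [0,0,0,0,0,0,0.5]
  ]
}}

```text
time: 9.05
tcp_pos: [0.4754, 0.1766, 0.1155]
eef_rot: [0.707, 0.004, 0.707, -0.004]
wrist_force: [-0.3, -0.3, -1.1]
grip_width: 0.156
```

```bash
cat > st.py <<'E'
from m import *
s=manip.sense(); A=rot(s["eef_rot"]); print(s["time"],s["tcp_pos"].round(4),np.degrees(np.arctan2(A[1,1],A[0,1])).round(2),"F",s["wrist_force"].round(2),"M",s["moment"].round(3),s["q"].round(2),s["grip_width"])
print("tilt",A[:,0].round(4))
E
python3 st.py
```

```text
9.05 [0.4754 0.1766 0.1155] 89.35 F [-0.3  -0.25 -1.06] M [-0.016 -0.159  0.032] [ 0.22  0.36  1.83  0.    0.95 -1.34] 0.1564722912801405
tilt [ 1.e-03  4.e-04 -1.e+00]
```

>>> {"api": "play_rows", "payload": {
  "targets": [
    [0,-0.14,0,0,0,0,0.5],
    [0,0,0,0,0,0,0.5],
    [0,0,0,0,0,0,0.5],
    [0,0,0,0,0,0,0.5],
    [0,0,0,0,0,0,0.5]
  ]
}}

```text
time: 9.55
tcp_pos: [0.475, 0.1753, 0.1149]
eef_rot: [0.707, 0.004, 0.707, -0.004]
wrist_force: [-0.5, 1.1, -1.9]
grip_width: 0.155
```

```bash
python3 st.py; python3 - <<'E'
from m import *
for n in("scene","side"): 
    im,d,c=snap(n,n+"7"); x,y={"scene":(406,240),"side":(305,285)}[n]
    globals()[n]=cv2.resize(im[y-60:y+60,x-40:x+40,::-1],(400,600),interpolation=2)
cv2.imwrite("pics/p7.png",np.hstack([scene,side]))
E
```

```text
9.55 [0.475  0.1753 0.1149] 89.38 F [-0.46  1.09 -1.9 ] M [ 0.04  -0.101  0.014] [ 0.22  0.36  1.83  0.    0.95 -1.34] 0.15525861111971026
tilt [ 3.e-04  1.e-04 -1.e+00]
```

View pics/p7.png

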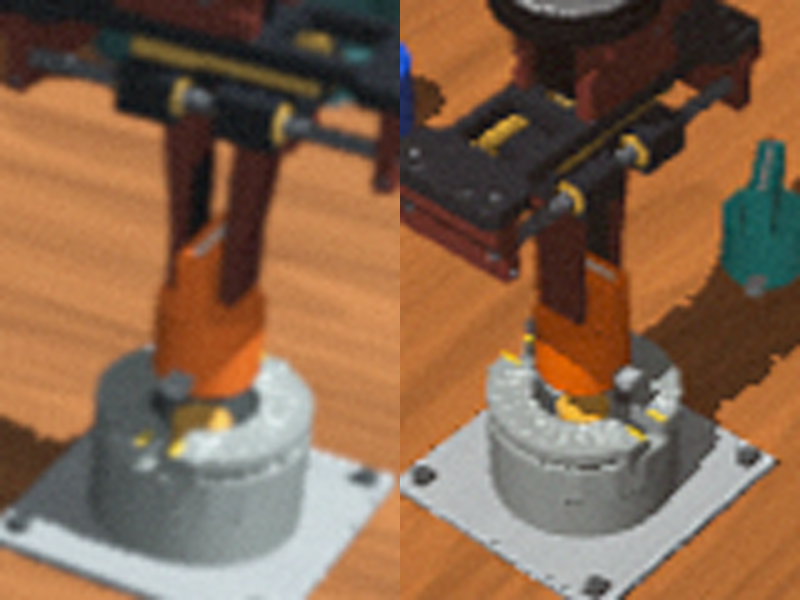

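Both views show the plug upright above the bore, lugs over the yellow-edged slots. Lower slowly.

>>> {"api": "play_rows", "payload": {
  "targets": [
    [0.4,0,0,0,0,0,0.5],
    [0.4,0,0,0,0,0,0.5],
    [0.4,0,0,0,0,0,0.5],
    [0.3,0,0,0,0,0,0.5],
    [0.2,0,0,0,0,0,0.5]
  ]
}}

```text
time: 10.15
tcp_pos: [0.4747, 0.1752, 0.0972]
eef_rot: [0.707, 0.004, 0.707, -0.004]
wrist_force: [-0.3, -0.7, -1.9]
grip_width: 0.159
```

```bash
python3 st.py
```

```text
10.15 [0.4747 0.1752 0.0972] 89.38 F [-0.35 -0.67 -1.87] M [ 0.077 -0.129  0.02 ] [ 0.22  0.38  1.85  0.    0.91 -1.34] 0.15889681105609893
tilt [-8.e-04 -0.e+00 -1.e+00]
```

>>> {"api": "play_rows", "payload": {
  "targets": [
    [0.1,0,0,0,0,0,0.5],
    [0.1,0,0,0,0,0,0.5],
    [0.1,0,0,0,0,0,0.5],
    [0.1,0,0,0,0,0,0.5],
    [0,0,0,0,0,0,0.5]
  ]
}}

```text
time: 10.65
tcp_pos: [0.4749, 0.1753, 0.0936]
eef_rot: [0.707, 0.004, 0.707, -0.004]
wrist_force: [-0.1, -0.1, -1.8]
grip_width: 0.161
```

```bash
python3 st.py
```

```text
10.65 [0.4749 0.1753 0.0936] 89.38 F [-0.15 -0.08 -1.84] M [ 0.118 -0.096 -0.051] [ 0.22  0.39  1.85  0.    0.9  -1.34] 0.1605078005724743
tilt [-1.e-04  1.e-04 -1.e+00]
```

>>> {"api": "play_rows", "payload": {
  "targets": [
    [0.2,0,0,0,0,0,0.5],
    [0.2,0,0,0,0,0,0.5],
    [0.1,0,0,0,0,0,0.5],
    [0.1,0,0,0,0,0,0.5],
    [0,0,0,0,0,0,0.5]
  ]
}}

```text
time: 11.15
tcp_pos: [0.4751, 0.1753, 0.0877]
eef_rot: [0.707, 0.004, 0.707, -0.004]
wrist_force: [-0.2, 0.4, 1.4]
grip_width: 0.152
```

```bash
python3 st.py
```

```text
11.15 [0.4751 0.1753 0.0877] 89.38 F [-0.2   0.45  1.41] M [ 0.068 -0.16  -0.003] [ 0.22  0.4   1.86  0.    0.89 -1.34] 0.15244741269442397
tilt [ 3.e-04  2.e-04 -1.e+00]
```

>>> {"api": "play_rows", "payload": {
  "targets": [
    [0.2,0,0,0,0,0,0.5],
    [0.2,0,0,0,0,0,0.5],
    [0.1,0,0,0,0,0,0.5],
    [0.1,0,0,0,0,0,0.5],
    [0,0,0,0,0,0,0.5]
  ]
}}

```text
time: 11.65
tcp_pos: [0.4752, 0.1753, 0.0818]
eef_rot: [0.707, 0.004, 0.707, -0.004]
wrist_force: [-1.0, 0.2, 5.0]
grip_width: 0.154
```

```bash
python3 st.py
```

```text
11.65 [0.4752 0.1753 0.0818] 89.38 F [-0.98  0.19  5.03] M [ 0.043 -0.06   0.02 ] [ 0.22  0.41  1.86  0.    0.87 -1.34] 0.15388543648224526
tilt [ 4.e-04  2.e-04 -1.e+00]
```

Force is spring only (6.7 N ≈ 9.6 mm), consistent with height. Press to about 15 mm.

>>> {"api": "play_rows", "payload": {
  "targets": [
    [0.2,0,0,0,0,0,0.5],
    [0.2,0,0,0,0,0,0.5],
    [0.15,0,0,0,0,0,0.5],
    [0,0,0,0,0,0,0.5],
    [0,0,0,0,0,0,0.5]
  ]
}}

```text
time: 12.15
tcp_pos: [0.4752, 0.1754, 0.0766]
eef_rot: [0.707, 0.004, 0.707, -0.004]
wrist_force: [-1.5, -1.1, 8.8]
grip_width: 0.16
```

```bash
python3 st.py
```

```text
12.15 [0.4752 0.1754 0.0766] 89.38 F [-1.46 -1.1   8.8 ] M [-0.082  0.104  0.018] [ 0.22  0.41  1.87  0.    0.86 -1.34] 0.15990974024403312
tilt [ 6.e-04  2.e-04 -1.e+00]
```

>>> {"api": "play_rows", "payload": {
  "targets": [
    [0,0,0,0.1,0,0,0.5],
    [0,0,0,0.1,0,0,0.5],
    [0,0,0,0.1,0,0,0.5],
    [0,0,0,0.1,0,0,0.5],
    [0,0,0,0.1,0,0,0.5]
  ]
}}

```text
time: 12.65
tcp_pos: [0.4758, 0.1754, 0.0768]
eef_rot: [0.684, 0.18, 0.683, -0.18]
wrist_force: [0.1, -0.7, 8.9]
grip_width: 0.157
```

```bash
python3 st.py
```

```text
12.65 [0.4758 0.1754 0.0768] 60.5 F [ 0.13 -0.72  8.95] M [-0.026 -0.084  0.077] [ 0.22  0.41  1.87 -0.    0.86 -0.84] 0.15693626153989026
tilt [ 1.7e-03  4.0e-04 -1.0e+00]
```

>>> {"api": "play_rows", "payload": {
  "targets": [
    [0,0,0,0.07,0,0,0.5],
    [0,0,0,0.07,0,0,0.5],
    [0,0,0,0.05,0,0,0.5],
    [0,0,0,0,0,0,0.5],
    [0,0,0,0,0,0,0.5]
  ]
}}

```text
time: 13.15
tcp_pos: [0.4759, 0.1754, 0.0769]
eef_rot: [0.665, 0.243, 0.664, -0.242]
wrist_force: [-0.1, -1.3, 8.1]
grip_width: 0.154
```

```bash
python3 st.py
```

```text
13.15 [0.4759 0.1754 0.0769] 49.84 F [-0.1  -1.26  8.07] M [-0.063 -0.065 -0.005] [ 0.22  0.41  1.87 -0.    0.86 -0.65] 0.15381572346275257
tilt [ 1.8e-03  4.0e-04 -1.0e+00]
```

>>> {"api": "play_rows", "payload": {
  "targets": [
    [0,0,0,0.03,0,0,0.5],
    [0,0,0,0.03,0,0,0.5],
    [0,0,0,0.03,0,0,0.5],
    [0,0,0,0.02,0,0,0.5],
    [0,0,0,0,0,0,0.5]
  ]
}}

```text
time: 13.65
tcp_pos: [0.4759, 0.1754, 0.0769]
eef_rot: [0.65, 0.279, 0.649, -0.279]
wrist_force: [-0.3, -0.4, 8.8]
grip_width: 0.156
```

```bash
python3 st.py
```

```text
13.65 [0.4759 0.1754 0.0769] 43.52 F [-0.28 -0.41  8.77] M [-0.136 -0.094 -0.068] [ 0.22  0.41  1.87 -0.    0.86 -0.54] 0.15599737479976977
tilt [ 1.9e-03  4.0e-04 -1.0e+00]
```

>>> {"api": "play_rows", "payload": {
  "targets": [
    [0,0,0,0.02,0,0,0.5],
    [0,0,0,0.02,0,0,0.5],
    [0,0,0,0.02,0,0,0.5],
    [0,0,0,0,0,0,0.5],
    [0,0,0,0,0,0,0.5]
  ]
}}

```text
time: 14.15
tcp_pos: [0.4759, 0.1754, 0.0769]
eef_rot: [0.642, 0.299, 0.641, -0.298]
wrist_force: [0.3, -0.4, 8.8]
grip_width: 0.158
```

```bash
python3 st.py
```

```text
14.15 [0.4759 0.1754 0.0769] 40.11 F [ 0.27 -0.43  8.77] M [-0.119 -0.047 -0.046] [ 0.22  0.41  1.87 -0.    0.86 -0.48] 0.15764673284681793
tilt [ 1.8e-03  4.0e-04 -1.0e+00]
```

Turned 49.3°, no stop felt yet. Continue in small steps.

>>> {"api": "play_rows", "payload": {
  "targets": [
    [0,0,0,0.02,0,0,0.5],
    [0,0,0,0.02,0,0,0.5],
    [0,0,0,0.02,0,0,0.5],
    [0,0,0,0,0,0,0.5],
    [0,0,0,0,0,0,0.5]
  ]
}}

```text
time: 14.65
tcp_pos: [0.4759, 0.1754, 0.0769]
eef_rot: [0.632, 0.318, 0.631, -0.317]
wrist_force: [-0.4, -0.7, 8.1]
grip_width: 0.158
```

```bash
python3 st.py
```

```text
14.65 [0.4759 0.1754 0.0769] 36.67 F [-0.41 -0.72  8.15] M [-0.087 -0.081 -0.014] [ 0.22  0.41  1.87 -0.    0.86 -0.42] 0.15783062732282502
tilt [ 1.8e-03  4.0e-04 -1.0e+00]
```

>>> {"api": "play_rows", "payload": {
  "targets": [
    [0,0,0,0.02,0,0,0.5],
    [0,0,0,0.02,0,0,0.5],
    [0,0,0,0.02,0,0,0.5],
    [0,0,0,0,0,0,0.5],
    [0,0,0,0,0,0,0.5]
  ]
}}

```text
time: 15.15
tcp_pos: [0.4759, 0.1754, 0.0769]
eef_rot: [0.623, 0.337, 0.622, -0.336]
wrist_force: [0.1, -1.0, 8.4]
grip_width: 0.156
```

```bash
python3 st.py
```

```text
15.15 [0.4759 0.1754 0.0769] 33.23 F [ 0.07 -0.96  8.37] M [-0.098 -0.045 -0.027] [ 0.22  0.41  1.87 -0.    0.86 -0.36] 0.15619616694310415
tilt [ 1.9e-03  4.0e-04 -1.0e+00]
```

>>> {"api": "play_rows", "payload": {
  "targets": [
    [0,0,0,0.02,0,0,0.5],
    [0,0,0,0.02,0,0,0.5],
    [0,0,0,0.02,0,0,0.5],
    [0,0,0,0,0,0,0.5],
    [0,0,0,0,0,0,0.5]
  ]
}}

```text
time: 15.65
tcp_pos: [0.4759, 0.1754, 0.0769]
eef_rot: [0.612, 0.355, 0.611, -0.354]
wrist_force: [0.4, -0.8, 8.7]
grip_width: 0.158
```

```bash
python3 st.py
```

```text
15.65 [0.4759 0.1754 0.0769] 29.8 F [ 0.41 -0.8   8.68] M [-0.155 -0.03  -0.015] [ 0.22  0.41  1.87 -0.    0.86 -0.3 ] 0.15776494057144166
tilt [ 1.8e-03  3.0e-04 -1.0e+00]
```

>>> {"api": "play_rows", "payload": {
  "targets": [
    [0,0,0,0.02,0,0,0.5],
    [0,0,0,0.02,0,0,0.5],
    [0,0,0,0.02,0,0,0.5],
    [0,0,0,0,0,0,0.5],
    [0,0,0,0,0,0,0.5]
  ]
}}

```text
time: 16.15
tcp_pos: [0.4758, 0.1754, 0.0769]
eef_rot: [0.601, 0.373, 0.6, -0.372]
wrist_force: [-0.4, -0.8, 9.0]
grip_width: 0.156
```

```bash
python3 st.py
```

```text
16.15 [0.4758 0.1754 0.0769] 26.36 F [-0.41 -0.77  9.  ] M [-0.105 -0.004 -0.006] [ 0.22  0.41  1.87 -0.    0.86 -0.24] 0.15590157574728084
tilt [ 1.7e-03  3.0e-04 -1.0e+00]
```

>>> {"api": "play_rows", "payload": {
  "targets": [
    [0,0,0,0.02,0,0,0.5],
    [0,0,0,0.02,0,0,0.5],
    [0,0,0,0.02,0,0,0.5],
    [0,0,0,0,0,0,0.5],
    [0,0,0,0,0,0,0.5]
  ]
}}

```text
time: 16.65
tcp_pos: [0.4758, 0.1754, 0.0769]
eef_rot: [0.59, 0.391, 0.589, -0.39]
wrist_force: [-0.1, 0.1, 8.8]
grip_width: 0.16
```

```bash
python3 st.py
```

```text
16.65 [0.4758 0.1754 0.0769] 22.92 F [-0.08  0.09  8.75] M [-0.114  0.009 -0.04 ] [ 0.22  0.41  1.87 -0.    0.86 -0.18] 0.15996854240726294
tilt [ 1.7e-03  3.0e-04 -1.0e+00]
```

>>> {"api": "play_rows", "payload": {
  "targets": [
    [0,0,0,0.02,0,0,0.5],
    [0,0,0,0.02,0,0,0.5],
    [0,0,0,0.02,0,0,0.5],
    [0,0,0,0,0,0,0.5],
    [0,0,0,0,0,0,0.5]
  ]
}}

```text
time: 17.15
tcp_pos: [0.4758, 0.1754, 0.0768]
eef_rot: [0.578, 0.409, 0.577, -0.408]
wrist_force: [0.2, -0.2, 8.4]
grip_width: 0.16
```

```bash
python3 st.py
```

```text
17.15 [0.4758 0.1754 0.0768] 19.48 F [ 0.19 -0.17  8.43] M [-0.109 -0.056  0.014] [ 0.22  0.41  1.87 -0.    0.86 -0.12] 0.1597992473128187
tilt [ 1.7e-03  3.0e-04 -1.0e+00]
```

>>> {"api": "play_rows", "payload": {
  "targets": [
    [0,0,0,0.02,0,0,0.5],
    [0,0,0,0.02,0,0,0.5],
    [0,0,0,0.01,0,0,0.5],
    [0,0,0,0,0,0,0.5],
    [0,0,0,0,0,0,0.5]
  ]
}}

```text
time: 17.65
tcp_pos: [0.4749, 0.1752, 0.0768]
eef_rot: [0.567, 0.422, 0.567, -0.422]
wrist_force: [-1.4, -0.9, 11.5]
grip_width: 0.157
```

```bash
python3 st.py
```

```text
17.65 [0.4749 0.1752 0.0768] 16.65 F [-1.39 -0.88 11.53] M [-0.097  0.349  0.22 ] [ 0.22  0.41  1.87 -0.    0.86 -0.07] 0.15695662475983307
tilt [ 1.e-04 -1.e-04 -1.e+00]
```

Stop felt at 72.7° (Mz jumped to 0.22 Nm). Stop turning; ease up with the spring.

>>> {"api": "play_rows", "payload": {
  "targets": [
    [-0.1,0,0,0,0,0,0.5],
    [-0.1,0,0,0,0,0,0.5],
    [-0.1,0,0,0,0,0,0.5],
    [0,0,0,0,0,0,0.5],
    [0,0,0,0,0,0,0.5]
  ]
}}

```text
time: 18.15
tcp_pos: [0.4748, 0.1752, 0.0794]
eef_rot: [0.567, 0.422, 0.567, -0.422]
wrist_force: [-0.8, -0.8, 7.3]
grip_width: 0.157
```

```bash
python3 st.py
```

```text
18.15 [0.4748 0.1752 0.0794] 16.63 F [-0.83 -0.8   7.29] M [-0.122  0.175  0.226] [ 0.22  0.41  1.86 -0.    0.87 -0.07] 0.15672053333598643
tilt [-2.e-04 -1.e-04 -1.e+00]
```

>>> {"api": "play_rows", "payload": {
  "targets": [
    [-0.1,0,0,0,0,0,0.5],
    [-0.1,0,0,0,0,0,0.5],
    [-0.08,0,0,0,0,0,0.5],
    [0,0,0,0,0,0,0.5],
    [0,0,0,0,0,0,0.5]
  ]
}}

```text
time: 18.65
tcp_pos: [0.4748, 0.1752, 0.082]
eef_rot: [0.567, 0.422, 0.567, -0.423]
wrist_force: [-1.1, -0.6, 3.7]
grip_width: 0.157
```

```bash
python3 st.py
```

```text
18.65 [0.4748 0.1752 0.082 ] 16.62 F [-1.11 -0.58  3.73] M [-0.1    0.124  0.218] [ 0.22  0.41  1.86  0.    0.87 -0.07] 0.1568442252081115
tilt [-4.e-04 -1.e-04 -1.e+00]
```

>>> {"api": "play_rows", "payload": {
  "targets": [
    [-0.05,0,0,0,0,0,0.5],
    [-0.05,0,0,-0.004,0,0,0.5],
    [0,0,0,0,0,0,0.5],
    [0,0,0,0,0,0,0.5],
    [0,0,0,0,0,0,0.5]
  ]
}}

```text
time: 19.15
tcp_pos: [0.4748, 0.1752, 0.083]
eef_rot: [0.568, 0.421, 0.568, -0.421]
wrist_force: [-1.1, -1.1, 2.6]
grip_width: 0.157
```

```bash
python3 st.py
```

```text
19.15 [0.4748 0.1752 0.083 ] 16.84 F [-1.15 -1.06  2.63] M [-0.17   0.147  0.155] [ 0.22  0.4   1.86  0.    0.88 -0.08] 0.1571397919620974
tilt [-3.e-04  0.e+00 -1.e+00]
```

>>> {"api": "play_rows", "payload": {
  "targets": [
    [-0.05,0,0,0,0,0,0.5],
    [0,0,0,-0.004,0,0,0.5],
    [0,0,0,0,0,0,0.5],
    [0,0,0,0,0,0,0.5],
    [0,0,0,0,0,0,0.5]
  ]
}}

```text
time: 19.65
tcp_pos: [0.4749, 0.1752, 0.0835]
eef_rot: [0.569, 0.42, 0.569, -0.42]
wrist_force: [-2.0, -1.5, 3.4]
grip_width: 0.159
```

```bash
python3 st.py
```

```text
19.65 [0.4749 0.1752 0.0835] 17.07 F [-2.04 -1.47  3.42] M [-0.213  0.2    0.031] [ 0.22  0.4   1.86  0.    0.88 -0.08] 0.15946736385726754
tilt [-2.e-04  0.e+00 -1.e+00]
```

>>> {"api": "play_rows", "payload": {
  "targets": [
    [-0.05,0,0,0,0,0,0.5],
    [0,0,0,0,0,0,0.5],
    [0,0,0,0,0,0,0.5],
    [0,0,0,0,0,0,0.5],
    [0,0,0,0,0,0,0.5]
  ]
}}

```text
time: 20.15
tcp_pos: [0.4748, 0.1752, 0.0839]
eef_rot: [0.569, 0.42, 0.569, -0.42]
wrist_force: [-1.2, -1.2, 0.8]
grip_width: 0.157
```

```bash
python3 st.py
```

```text
20.15 [0.4748 0.1752 0.0839] 17.07 F [-1.2  -1.19  0.79] M [-0.322  0.189  0.08 ] [ 0.22  0.4   1.86  0.    0.88 -0.08] 0.15684569877613122
tilt [-3.e-04  0.e+00 -1.e+00]
```

Force drops sharply: the lugs are on the notch roof. Release gently.

>>> {"api": "play_rows", "payload": {
  "targets": [
    [0,0,0,0,0,0,0.5],
    [0,0,0,0,0,0,1.6],
    [0,0,0,0,0,0,2.2],
    [0,0,0,0,0,0,3.0],
    [0,0,0,0,0,0,4.0]
  ],
  "squeeze": 10
}}

```text
time: 20.65
tcp_pos: [0.4752, 0.1754, 0.0841]
eef_rot: [0.569, 0.42, 0.569, -0.42]
wrist_force: [1.1, 0.4, 0.4]
grip_width: 0.393
```

>>> {"api": "play_rows", "payload": {
  "targets": [
    [0,0,0,0,0,0,4.5],
    [0,0,0,0,0,0,4.5],
    [0,0,0,0,0,0,4.5],
    [0,0,0,0,0,0,4.5],
    [-0.5,0,0,0,0,0,4.5]
  ]
}}

```text
time: 21.15
tcp_pos: [0.4744, 0.1751, 0.0887]
eef_rot: [0.568, 0.42, 0.569, -0.421]
wrist_force: [-0.5, -0.3, 0.3]
grip_width: 0.511
```

```bash
python3 st.py
```

```text
21.15 [0.4744 0.1751 0.0887] 17.07 F [-0.53 -0.26  0.27] M [ 0.005 -0.128  0.003] [ 0.22  0.4   1.86  0.    0.89 -0.08] 0.5113019558335121
tilt [-1.2e-03 -2.0e-04 -1.0e+00]
```

Lift clear, and check with the wrist camera: locked underside 42 mm puts the bar top at 108 mm.

>>> {"api": "play_rows", "payload": {
  "targets": [
    [-1.5,0,0,0,0,0,4.5],
    [-2,0,0,0,0,0,4.5],
    [-3,0,0,0,0,0,4.5],
    [-4,0,0,0,0,0,4.5],
    [-4,0,0,0,0,0,4.5]
  ]
}}

```text
time: 21.65
tcp_pos: [0.4744, 0.1751, 0.2355]
eef_rot: [0.568, 0.42, 0.569, -0.42]
wrist_force: [1.1, 0.5, -0.5]
grip_width: 0.512
```

>>> {"api": "play_rows", "payload": {
  "targets": [
    [-2,0,0,0,0,0,6],
    [0,0,3,0,0,0,8],
    [0,0,0,0,0,0,8],
    [0,0,0,0,0,0,8],
    [0,0,0,0,0,0,8]
  ]
}}

```text
time: 22.15
tcp_pos: [0.4831, 0.147, 0.2536]
eef_rot: [0.568, 0.42, 0.569, -0.42]
wrist_force: [-0.2, 0.1, 0.2]
grip_width: 0.9
```

```bash
python3 st.py; python3 - <<'E'
from m import *
im,d,c=snap("wrist","w9"); i,o,M=c; p=M.T@(np.array([.4749,.175,.108])-o); px=p[:2]/p[2]*i["fx"]+[i["cx"],i["cy"]]; print(px)
try: 
    w=plug(im,d,c,px,.108); print(w)
    H=hsv(im); b,_,_=blob((H[...,0]>4)&(H[...,0]<16)&(H[...,1]>190)&(H[...,2]>120),px); P=cloud(c,d,b)
    for lo,hi in((.1,.115),(.07,.085)):
        Q=P[(P[:,2]>lo)&(P[:,2]<hi)]; print(lo,len(Q),np.median(Q,0), "slopes",np.linalg.lstsq(np.c_[Q[:,:2]-Q[:,:2].mean(0),np.ones(len(Q))],Q[:,2],rcond=None)[0])
except Exception as e: print(e)
im2,_,_=snap("side","side9")
cv2.imwrite("pics/p9.png",np.hstack([cv2.resize(im[...,::-1],(400,300)),cv2.resize(im2[238:358,222:382,::-1],(400,300))]))
E
```

```text
22.15 [0.4831 0.147  0.2536] 17.06 F [-0.25  0.07  0.25] M [ 0.    -0.09  -0.004] [ 0.16  0.19  1.67  0.    1.28 -0.14] 0.899556318275254
tilt [-1.3e-03  4.0e-04 -1.0e+00]
[324.89011785 181.27951247]
{'px': array([325. , 180.5]), 'line': array([0.47491038, 0.17523925, 0.108     ]), 'ang': np.float64(106.99921028820712), 'len': np.float64(0.04002801408593615), 'depth': array([0.47477579, 0.17549935, 0.1085442 ]), 'n': 276}
0.1 802 [0.47438362 0.17713838 0.10805262] slopes [ 0.00996784 -0.00749134  0.10797601]
0.07 1415 [0.471813   0.17608844 0.07818268] slopes [0.00158978 0.00269152 0.07815574]
```

View pics/p9.png

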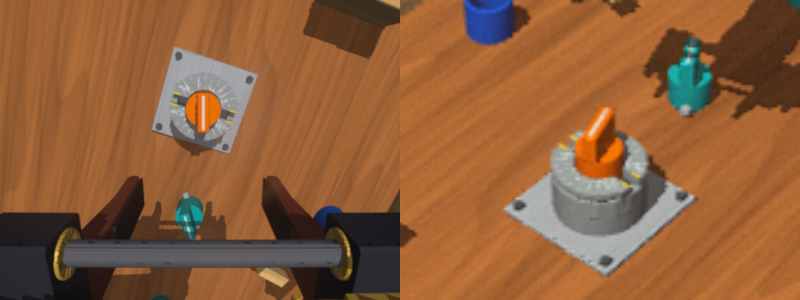

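The plug sits centred at 108.1 mm top and 78.2 mm shoulder (108 and 78 expected when locked), level within 0.6°. The gripper is clear of everything.

```bash
python3 -c "
from workcell import manip
print(manip.job_done())"
```

```text
the job is handed in; nothing more can be done
None
```

The orange plug is locked in the dust port and level, and I handed the job in at about 22 s of the 72 s allowed.

**What I did:** I gripped the plug by its bar, lowered the lugs into the slots and pressed the plunger about 15 mm (10.5 N). Then I turned clockwise to the stop, felt at 72.7° with a torque of 0.22 Nm. I eased the plug up until the lugs met the notch roof, backed the turn off slightly to relieve the torque, and let go.

**Last checks:**

| Check | Measured | Expected when locked |
|---|---|---|
| Bar top height | 108.1 mm | 108 mm |
| Plug shoulder height | 78.2 mm | 78 mm |
| Plug underside, worked out from these | 42 mm | 42 mm |
| Final turn from the slots | 72.3° | 48–76° notch range |
| Slope of shoulder / bar top | under 0.2° / up to about 0.6° | level |

- **Position:** the plug is within 1 mm of the measured port centre, and the gripper was clear with no force on it.
- **Disagreements:** the early rough fix on the plug from the fixed cameras was about 6 mm off the wrist camera's. I used the wrist camera, whose two views agreed to 0.2 mm. The upward force was also uneven just before the lugs seated (2.6, then 3.4, then 0.8 N).
- **Not checked:** the final look could not see the lugs inside their notches, and I did not re-measure the other things on the bench. I did not see any contact with them.

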